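Set the sprung board holder open in the pottery studio

ROBOT

A 7-joint arm with a two-finger parallel gripper is mounted at the origin on the work surface. World frame = base frame: x ahead of the robot, y to its left, z up, the work surface at z = 0. Lengths are in m, angles in rad, forces in N, time in s.
With the tool pointing down it reaches from about 0.425 to 0.925 m from the base axis. Payload 6.8 kg.
Tool frame: the origin (TCP) lies on the centre line of the jaws, within the pads' length; the fingertips stand bot.tip_reach ahead of it and the grasp point (between the pads) lies 3 mm ahead of it (bot.tip_reach is the distance from the TCP to the fingertips, in m); z points along the fingers, y is the line along which they close (so a half turn about z gives the same grasp; the last joint's range is limited). The gripper opens to 85 mm and grips with 20 to 120 N. Pads are 22 mm wide; open, the fingers measure 114 mm over their backs; the gripper's body (76 mm by 85 mm) begins 54 mm behind the grasp point. The pads swing forward as they close: fully open they stand 13 mm farther back than shut.
Start: joints at [1.169, 0.477, 0.022, 1.555, -0.011, 1.109, -0.083], TCP at [0.195, -0.646, 0.22] pointing down, gripper open.
Joint ranges: [-2.96, 2.96], [-0.34, 2.1], [-1.41, 1.46], [0.24, 2.44], [-1.37, 4.51], [0.17, 1.92], [-2.96, 2.96]. Speed limits (rad/s): [2.39, 2.39, 3.14, 3.14, 3.14, 3.14, 3.14].

INTERFACE

Orientations are given as a unit quaternion [w, x, y, z].
In Python, from station import bot gives the robot as it stands.
- The arm moves only by the tool jog_arm, never from a script. Its argument "deltas" is a list of rows, each a list of 7 numbers: the shift along the world's x, y, z in m, then the turn, a rotation vector about the world's x, y, z in rad, then the opening, from 0 (shut) to 1 (fully open). In form: [[x, y, z, rx, ry, rz, grip], ...]. A call has 1 to 10 rows; each row shifts and turns the commanded pose from where the row before left it; what a row does not reach is not made up. A row lasts 1/10 s, in which the tool goes at most 50 mm and 8.59 degrees, less where a joint would pass 70% of its speed; a pose out of reach is approached as far as the arm can. A call with a gripper value outside its range is refused whole. The fingers move at their own pace and stop on an object; "newtons" is the grip in N (left out, the last holds). Time passes only in rows, so rows that do not move let the fingers close. It gives the time, the measured TCP pose, the force, the opening and the grip force at its end, in the units of the state.
- bot.get_obs(): the state, without advancing time (a new reading comes with each control period).
- bot.read_camera(name): name is "scene" or "top" or "wrist"; returns a dict with "img" (400x640x3 uint8, red, green, blue), "K" (3x3 intrinsics, pixels), "eye" and "attitude" of the camera in the world. Camera axes: x right, y down, z forward; pixel columns grow to the right and rows downward; lengths in m; the calibration is good to about 2 mm. The wrist camera is an equidistant fisheye: a pixel r from the principal point sees the ray r / f radians off the axis. A picture is of the moment at which its call begins. There is no depth.
- bot.hand_in(): hands the job in; it is judged then, once.
The state is a dict: "t": time; "q": joint angles; "joint_vel": joint speeds; "joint_torque": joint torques, N m; "eef_pos": TCP position; "tool_rot": TCP orientation; "contact_force": force on the tool from outside, world axes, zero at the start; "torque": the same for the moment, N m; "gripper_width": opening from 0.0 (shut) to 1.0 (fully open); "grasp_force": force on a finger pad.
Only numpy, scipy, OpenCV 4.12 (cv2) and the standard library are available. Lean on these libraries where they do the work, as an engineer would, in place of code of your own. Each camera call takes 0.05 s, during which the arm holds its last target. There are 200 camera calls.

TASK

Two sprung board holders stand on the potter's bench; one is empty and the other grips a stoneware tower. Set the empty one open for the next board: draw its knob back against the spring and across into the holding notch, so that the jaw stays open by itself. Leave the tower and the holder that grips it alone.

Things in the scene. Friction and masses are not known exactly. Their poses are not given: they have to be found in the camera images.
- holder: EMPTY holder, fixed: wooden base 250 x 130 x 18 mm, origin centre of underside, z up. At -x a fixed stop, then a sprung jaw (tops at 55 mm, gap 45 mm at rest). At +x a plate (top at 30 mm) with a J-shaped slot: a lane along x, a 12 mm stem in it; a tooth (y 8 to 16 mm) parts the lane from the holding notch on its +y side. The jaw's rods and the post's square foot reach up to 48 mm.
- holder_knob (a point): Its black upright knob, 24 mm across, 56 to 90 mm above the bench; point on its axis at 73 mm, axes as holder. There it rests at x 30, y 0 mm. Pull to +x (6 to 12 N, stop at x 90); from x 76 on it can go to +y (under 5 N, stop at y 34). With y over 22 the spring draws it back into the notch: x 64, y 22 to 34, where it stays. Let go short of that it snaps back or hangs on the tooth's tip.
- tower: Stoneware tower with two horn-like peaks on a 65 x 105 x 12 mm wooden board, 206 mm tall in all, held loose between the stop and the sprung jaw of the other holder. Origin at the centre of the board's underside. To be left alone.
- busy_knob (a point): The knob of the other holder, which has the same shape and sizes but rests 20 mm open against the tower's board (knob axis 125 mm from the tower's origin along that holder's +x). Point as on the first knob. To be left alone.

How it is judged:
At the end, for the whole second after the job is handed in: The empty holder's knob rests in the holding notch by itself: 58 to 70 mm along x and more than 18 mm along y in the holder's frame, so its jaw stays open (x of holder_knob in the frame of holder between 0.058 and 0.07 m and y of holder_knob in the frame of holder above 0.018 m); the robot touches nothing.
It fails at once if the tower is shifted by more than 15 mm or tipped by more than 0.2 rad (distance of tower from where it was at the start of the episode above 0.015 m or angle between tower's own z axis and vertical above 0.2 rad).
It fails at once if the knob of the holder that grips the tower is moved by more than 12 mm (distance of busy_knob from where it was at the start of the episode above 0.012 m).
It also fails if it takes over 35 s, if anything falls off the work surface, if the arm or the gripper's body presses on something with over 40 N, if the wrist force passes 120 N, or if a joint passes its speed limit or range.

## Working session

There is one attempt and no reset: what is moved stays moved. The work goes in short steps, Python scripts to look and compute and a tool call to move; the robot and the scene stay as the last step left them, time stands still between calls to the robot, and variables do not carry over. Pictures are saved under pics/ and viewed, at most 10 in all, crops included, and the job is handed in when it is done.

Besides the shell and the picture viewer there is one more tool, called after "Emit:" as name([rows], argument=value, ...), one row to a line, values as JSON. jog_arm: Moves the arm, as the interface text tells. Its arguments: {"type":"object","properties":{"deltas":{"type":"array"},"newtons":{"type":"number"}},"required":["deltas"]}

```bash
mkdir -p pics; cat > h.py <<'E'
import sys; sys.path.insert(0,'.')
from station import bot
import numpy as np, cv2
from scipy.spatial.transform import Rotation as R
def rot(a):
    a=np.asarray(a,float)
    return a if a.shape==(3,3) else R.from_quat(a[[1,2,3,0]]).as_matrix()
def cast(c,u,v,z,fish=False):
    K=c["K"]; x=(u-K[0][2])/K[0][0]; y=(v-K[1][2])/K[1][1]
    d=np.array([x,y,1.])
    if fish:
        r=np.hypot(x,y); d=np.array([np.sinc(r/np.pi)*x,np.sinc(r/np.pi)*y,np.cos(r)])
    d=rot(c["attitude"])@d; e=np.array(c["eye"])
    return e+d*(z-e[2])/d[2]
def snap(n,f):
    c=bot.read_camera(n); cv2.imwrite('pics/'+f,c["img"][:,:,::-1]); np.save('pics/'+f[:-4]+'.npy',c,allow_pickle=True); return c
def load(f): return np.load('pics/'+f+'.npy',allow_pickle=True).item()
E
python3 - <<'E'
from h import *
for n in("top","scene"):
    c=snap(n,n+"1.png"); print(c["K"],c["eye"],c["attitude"])
print(bot.get_obs(),bot.tip_reach)
E
```

```text
[[388.52680114   0.         310.81445032]
 [  0.         388.52680114 198.86816529]
 [  0.           0.           1.        ]] [ 0.35994855 -0.01553407  0.80647054] [-0.06632285  0.71070194 -0.69761358  0.06196225]
[[505.96065596   0.         336.46168695]
 [  0.         505.96065596 192.38038755]
 [  0.           0.           1.        ]] [ 0.78997525 -0.39184589  0.73493672] [-0.311539    0.89333342  0.30765036 -0.10124283]
{'t': 0.1, 'q': array([ 1.16888464,  0.47774593,  0.02232237,  1.5563391 , -0.01152717,
        1.10929377, -0.08311192]), 'joint_vel': array([ 2.74670049e-04, -1.77051291e-03, -1.84703361e-04, -2.98550601e-03,
        1.99761008e-03,  1.72672423e-03,  7.85763497e-05]), 'joint_torque': array([ 4.90635139e-03, -5.97755992e+01,  1.61393467e+00, -2.81950861e+01,
        1.28806583e-02,  5.03726013e-03, -5.71667010e-05]), 'eef_pos': array([ 0.19533192, -0.64554762,  0.21920913]), 'tool_rot': array([-8.12923305e-04,  9.89227354e-01,  1.46384953e-01, -1.64682937e-04]), 'contact_force': array([-0.92106305,  0.46206068,  0.31369333]), 'torque': array([-0.02328299, -0.00950382,  0.02051487]), 'grasp_force': 0.0, 'gripper_width': 1.0017268183852495} 0.022
```

View pics/top1.png

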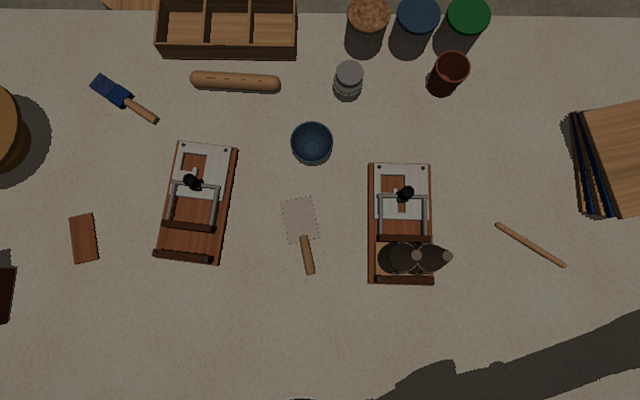

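View pics/scene1.png

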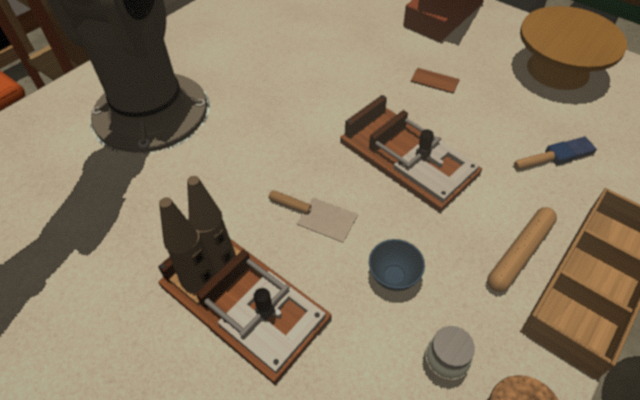

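The top view shows the empty holder on the left (base corners about (178,141), (238,148), (219,265), (153,257), knob about (193,181)). The tower's holder is on the right, with its knob at about (405,194). In the scene view the empty holder's knob is at about (427,143). I'll zoom in for the corners.

```bash
python3 - <<'E'
from h import *
c=load("top1"); im=c["img"][130:275,140:250,::-1]
s=load("scene1")["img"][80:220,330:490,::-1]
a=cv2.resize(im,None,fx=4,fy=4,interpolation=cv2.INTER_CUBIC)[:580]
b=cv2.resize(s,(350,306),interpolation=cv2.INTER_CUBIC)
o=np.zeros((580,795,3),np.uint8); o[:, :440]=a; o[:306,445:795]=b
cv2.imwrite('pics/crop1.png',cv2.convertScaleAbs(o,alpha=1.6))
for n,w in(("top1",(165,160,215,200)),("scene1",(412,122,440,165))):
    g=load(n)["img"].max(2); x0,y0,x1,y1=w
    m=(g[y0:y1,x0:x1]<35).astype(np.uint8); k,l,st,ce=cv2.connectedComponentsWithStats(m)
    for i in range(1,k):
        if st[i,4]>15: print(n,st[i]+[x0,y0,0,0,0],ce[i]+[x0,y0])
E
```

```text
top1 [183 174  21  17 225] [192.66666667 181.95111111]
```

View pics/crop1.png

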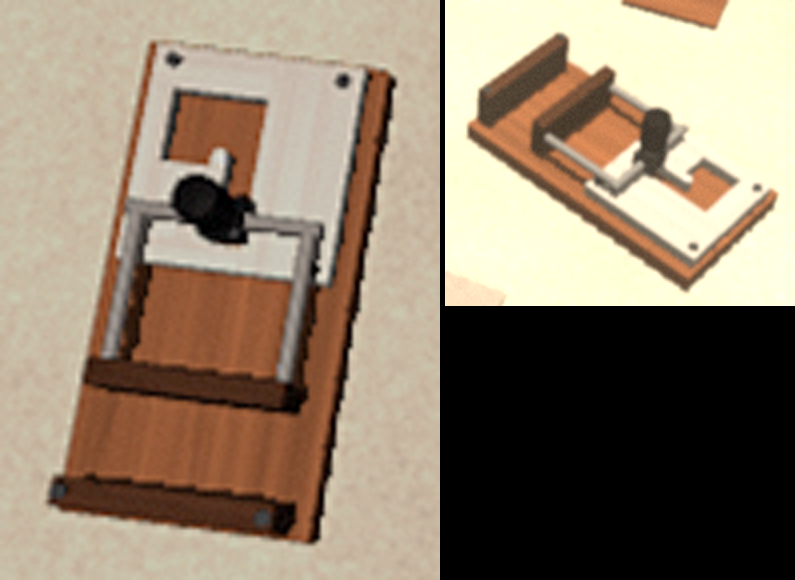

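The crop shows the knob's top disc at about crop (194,199). The plate's corners are at (152,42), (367,68) and (333,287), and the right lower base edge runs from (394,85) to (315,543).

```bash
python3 - <<'E'
from h import *
c=load("top1"); P=lambda a,b,z:cast(c,140+a/4,130+b/4,z)
k=P(194,199,.09); print("knob",k)
for z,p,q in((.0,(394,85),(315,543)),(.03,(367,68),(333,287)),(.018,(150,45),(67,470)),(.03,(152,42),(367,68))):
    a=P(*p,z);b=P(*q,z);d=a-b; print(a,b,np.linalg.norm(d),np.degrees(np.arctan2(d[1],d[0])))
s=load("scene1"); print("knob scene",cast(s,330+655*1-0 if 0 else 330+(656-445)*160/350,80+118*140/306,.09))
c2=load("top1");print("busy knob~",cast(c2,407,190,.09))
E
```

```text
knob [0.52413044 0.22258779 0.09      ]
[0.60981017 0.14911106 0.        ] [0.36538204 0.17674397 0.        ] 0.24598513703265018 -6.449973896865097
[0.60947798 0.15755598 0.03      ] [0.49335216 0.16836769 0.03      ] 0.1166280368785516 -5.319099146369333
[0.62403336 0.27629289 0.018     ] [0.399192   0.30008351 0.018     ] 0.22609650046297455 -6.040032584801031
[0.62167114 0.2709365  0.03      ] [0.60947798 0.15755598 0.03      ] 0.11403428103193748 83.8618961120894
knob scene [0.52895102 0.21906777 0.09      ]
busy knob~ [ 0.51175947 -0.19038701  0.09      ]
```

The holder's yaw is about -6.2° and the knob is near (0.526, 0.221). I'll grip with the fingers closing along the holder's x, crossing high over the tower.

Emit:
jog_arm([
  [0.01,0.01,0.035,0,0,0.117,1],
  [0.01,0.01,0.035,0,0,0.117,1],
  [0.01,0.01,0.035,0,0,0.117,1],
  [0.033,0.033,0,0,0,0.117,1],
  [0.033,0.033,0,0,0,0.117,1],
  [0.033,0.033,0,0,0,0.117,1],
  [0.033,0.033,0,0,0,0.117,1],
  [0.033,0.033,0,0,0,0.117,1],
  [0.033,0.033,0,0,0,0.117,1],
  [0.033,0.033,0,0,0,0.117,1],
], newtons=50)

```text
t: 1.1
eef_pos: [0.4573, -0.3835, 0.3249]
tool_rot: [-0.0, 0.742, 0.67, -0.0]
contact_force: [-0.1, -0.3, 0.2]
gripper_width: 0.995
grasp_force: 0.0
```

Emit:
jog_arm([
  [0.007,0.048,0,0,0,0,1],
  [0.007,0.048,0,0,0,0,1],
  [0.007,0.048,0,0,0,0,1],
  [0.007,0.048,0,0,0,0,1],
  [0.007,0.048,0,0,0,0,1],
  [0.007,0.048,0,0,0,0,1],
  [0.007,0.048,0,0,0,0,1],
  [0.007,0.048,0,0,0,0,1],
  [0.007,0.048,0,0,0,0,1],
  [0.007,0.048,0,0,0,0,1],
])

```text
t: 2.1
eef_pos: [0.5262, 0.0965, 0.325]
tool_rot: [0.0, 0.744, 0.668, -0.0]
contact_force: [0.7, -0.5, -0.5]
gripper_width: 1.0
grasp_force: 0.0
```

Emit:
jog_arm([
  [0,0.04,-0.02,0,0,0,1],
  [0,0.04,-0.03,0,0,0,1],
  [0,0.04,-0.03,0,0,0,1],
  [0,0,-0.04,0,0,0,1],
  [0,0,-0.02,0,0,0,1],
  [0,0,0,0,0,0,1],
])

```text
t: 2.7
eef_pos: [0.5241, 0.2138, 0.1815]
tool_rot: [-0.001, 0.744, 0.669, -0.003]
contact_force: [-0.5, 0.3, -0.1]
gripper_width: 0.995
grasp_force: 0.0
```

```bash
python3 - <<'E'
from h import *
c=snap("wrist","wrist1.png"); print(c["K"],c["eye"],bot.get_obs()["eef_pos"])
E
```

```text
[[309.70691629   0.         319.08131992]
 [  0.         309.70691629 202.36735821]
 [  0.           0.           1.        ]] [0.53362322 0.29122866 0.33462014] [0.52555488 0.21438144 0.18385459]
```

View pics/wrist1.png

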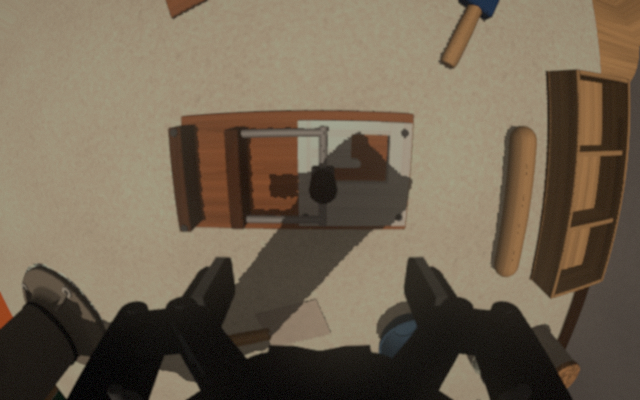

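The wrist view shows the knob's top disc at about (323,189), midway between the fingers. The base outline runs from about (182,116) to (413,114) along its +y edge.

```bash
python3 - <<'E'
from h import *
c=load("wrist1"); g=c["img"].max(2)
m=(g[160:206,306:342]<32).astype(np.uint8); k,l,st,ce=cv2.connectedComponentsWithStats(m)
i=1+st[1:,4].argmax(); print(st[i]+[306,160,0,0,0])
for v in range(160,206,4): 
    u=np.where(l[v-160]==i)[0]; print(v,(u.min()+306,u.max()+306) if len(u) else 0)
for p in((323,189),(323,192)): print(cast(c,*p,.09,True))
# far/near plate corners z=.03 and base far edge z=.018
a,b=cast(c,300,121,.03,True),cast(c,411,121,.03,True); print(a,b,np.degrees(np.arctan2(*(b-a)[[1,0]])))
print(cast(c,413,114,0.018,True),cast(c,405,228,0.018,True))
E
```

```text
[310 170  26  33 563]
160 0
164 0
168 0
172 (np.int64(317), np.int64(330))
176 (np.int64(313), np.int64(331))
180 (np.int64(313), np.int64(333))
184 (np.int64(311), np.int64(334))
188 (np.int64(311), np.int64(335))
192 (np.int64(311), np.int64(335))
196 (np.int64(312), np.int64(333))
200 (np.int64(315), np.int64(330))
204 0
[0.52799    0.22356766 0.09      ]
[0.52772767 0.22102222 0.09      ]
[0.51145322 0.27801236 0.03      ] [0.62157767 0.26861343 0.03      ] -4.878275832666793
[0.62773037 0.27495811 0.018     ] [0.61436476 0.14871198 0.018     ]
```

Emit:
jog_arm([
  [0.001,0.007,-0.03,0,0,0,1],
  [0,0,-0.03,0,0,0,1],
  [0,0,-0.03,0,0,0,1],
  [0,0,-0.011,0,0,0,1],
  [0,0,0,0,0,0,0.5],
  [0,0,0,0,0,0,0],
  [0,0,0,0,0,0,0],
  [0,0,0,0,0,0,0],
  [0,0,0,0,0,0,0],
], newtons=50)

```text
t: 3.65
eef_pos: [0.528, 0.2221, 0.085]
tool_rot: [0.0, 0.744, 0.668, 0.001]
contact_force: [0.1, -0.6, -0.1]
gripper_width: 0.144
grasp_force: 0.0
```

Emit:
jog_arm([
  [0,0,0,0,0,0,0.144],
])

```text
t: 3.75
eef_pos: [0.5277, 0.222, 0.0845]
tool_rot: [0.0, 0.744, 0.668, 0.0]
contact_force: [-0.3, -0.4, 0.8]
gripper_width: 0.146
grasp_force: 0.0
```

```bash
python3 - <<'E'
from h import *
c=snap("wrist","wrist2.png"); s=snap("scene","scene2.png"); t=snap("top","top2.png")
o=bot.get_obs(); print(o["eef_pos"],o["gripper_width"],o["grasp_force"],o["contact_force"])
f=lambda i,x0,y0,x1,y1:cv2.resize(i["img"][y0:y1,x0:x1,::-1],(395,300),interpolation=cv2.INTER_CUBIC)
o=np.vstack([np.hstack([f(c,220,130,430,290),f(s,350,60,500,174)]),np.hstack([f(t,120,110,280,232),f(c,0,0,640,400)])])
cv2.imwrite('pics/comb2.png',cv2.convertScaleAbs(o,alpha=1.7))
E
```

```text
[0.52748997 0.22186788 0.0841686 ] 0.14352801755831504 0.0 [-0.01191961  0.15400046  0.03712947]
```

View pics/comb2.png

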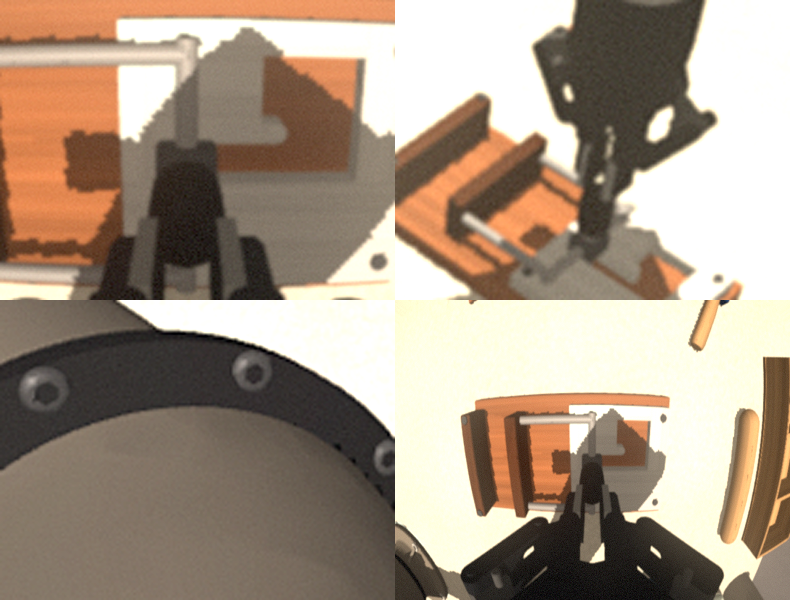

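The fingers have closed to about 12 mm, and the knob's top appears just ahead of them in the wrist view. I'll project the tool points to see where the knob really is.

```bash
python3 - <<'E'
from h import *
c=load("wrist2"); K=c["K"]; A=rot(c["attitude"]); e=np.array(c["eye"])
def pr(p):
    d=A.T@(np.array(p)-e); r=np.hypot(d[0],d[1]); th=np.arctan2(r,d[2]); q=K[0][0]*th*d[:2]/r+[K[0][2],K[1][2]]
    return np.round(q,1), np.round([(q[0]-220)*395/210,(q[1]-130)*300/160])
o=bot.get_obs(); T=o["eef_pos"]; Rt=rot(o["tool_rot"])
print("tool axes",Rt.round(3).tolist(), "eye",e)
for n,p in(("tcp",T),("tip",T+Rt@[0,0,.022]),("tip+x",T+Rt@[.011,0.006,.022]),("tip-x",T+Rt@[-.011,.006,.022]),
 ("knobtop",(.527,.222,.09)),("knobbot",(.527,.222,.056)),("top+y12",(.528,.234,.09)),("top-y12",(.526,.21,.09))): print(n,*pr(p))
u=lambda a,b:cast(c,220+a*210/395,130+b*160/300,.09,True)
print("knob top seen", u(188,200),u(188,230))
E
```

```text
tool axes [[0.107, 0.994, 0.0], [0.994, -0.107, -0.0], [-0.0, 0.0, -1.0]] eye [0.53614529 0.29894922 0.23790794]
tcp [318.4 251. ] [185. 227.]
tip [318.5 235. ] [185. 197.]
tip+x [328.3 218.4] [204. 166.]
tip-x [328.  250.8] [203. 227.]
knobtop [317.4 255.7] [183. 236.]
knobbot [317.7 231. ] [184. 189.]
top+y12 [316.8 235.3] [182. 197.]
top-y12 [318.  274.8] [184. 272.]
knob top seen [0.52953396 0.23304201 0.09      ] [0.52853796 0.22369551 0.09      ]
```

Emit:
jog_arm([
  [0,0,0,0,0,0,0],
  [0,0,0,0,0,0,0],
  [0,0,0,0,0,0,0],
], newtons=50)

```text
t: 4.2
eef_pos: [0.5274, 0.2219, 0.084]
tool_rot: [-0.0, 0.744, 0.668, -0.0]
contact_force: [-0.5, -0.1, 0.4]
gripper_width: 0.001
grasp_force: 0.0
```

```bash
python3 - <<'E'
from h import *
c=snap("wrist","wrist3.png"); o=bot.get_obs(); print(o["eef_pos"],o["gripper_width"],o["grasp_force"],o["contact_force"])
cv2.imwrite('pics/w3c.png',cv2.convertScaleAbs(cv2.resize(c["img"][180:300,240:400,::-1],None,fx=5,fy=5,interpolation=cv2.INTER_CUBIC),alpha=2.5))
E
```

```text
[0.52745547 0.22193803 0.08407178] 0.0004049450187004447 0.0 [ 0.54873534 -0.46935925 -0.48256156]
```

View pics/w3c.png

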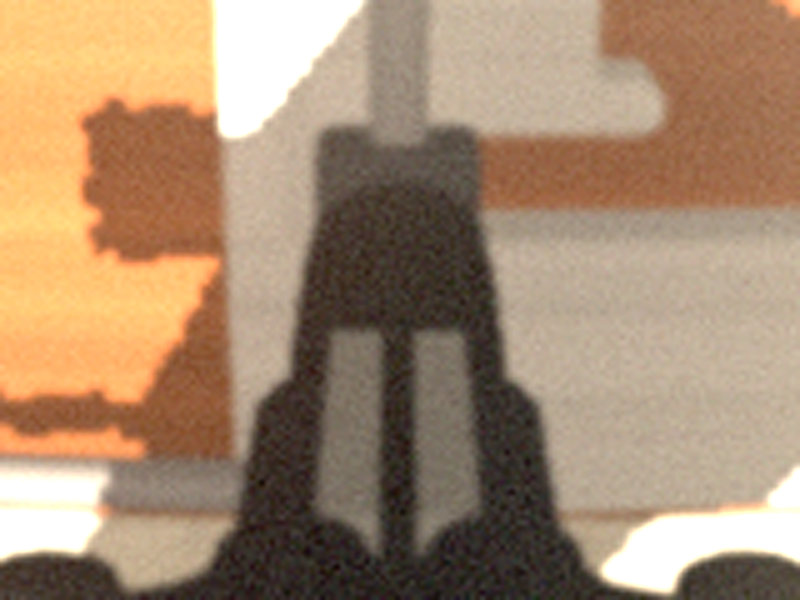

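The gripper shut fully without catching anything, and the wrist view at v≈246 suggests the fingertips aren't where I thought. I'll check with projected markers in the scene camera and in the earlier wrist picture.

```bash
python3 - <<'E'
from h import *
def pr(c,p,fish=False):
    K=c["K"]; d=rot(c["attitude"]).T@(np.array(p)-c["eye"])
    if fish: r=np.hypot(d[0],d[1]); q=np.arctan2(r,d[2])*d[:2]/r
    else: q=d[:2]/d[2]
    return K[0][0]*q+[K[0][2],K[1][2]]
o=bot.get_obs(); Rt=rot(o["tool_rot"])
def draw(c,x0,y0,x1,y1,s,pts,fish):
    im=cv2.convertScaleAbs(cv2.resize(c["img"][y0:y1,x0:x1,::-1],None,fx=s,fy=s,interpolation=cv2.INTER_CUBIC),alpha=2.2)
    for p,col in pts:
        q=((pr(c,p,fish)-[x0,y0])*s).astype(int); cv2.circle(im,tuple(int(v) for v in q),4,col,-1)
    return im
G,B,Rd,Y=(0,255,0),(255,0,0),(0,0,255),(0,255,255)
s=snap("scene","scene3.png"); T=o["eef_pos"]
a=draw(s,380,60,480,160,4,[(T,G),(T+Rt@[0,0,.022],Rd),((.527,.222,.09),Y),((.527,.222,.056),B)],False)
w=load("wrist1"); T=np.array([.5255,.2144,.1838])
b=draw(w,180,150,440,350,1.5,[(T+Rt@[.0,y,z],c) for y in(-.0425,.0425) for z,c in((0,G),(.009,Rd))]+[((.527,.222,.09),Y),((.527,.222,.056),B)],True)
b=cv2.copyMakeBorder(b,0,400-b.shape[0],0,0,cv2.BORDER_CONSTANT)
cv2.imwrite('pics/mark.png',np.hstack([a,b]))
E
```

```text
(no output)
```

View pics/mark.png

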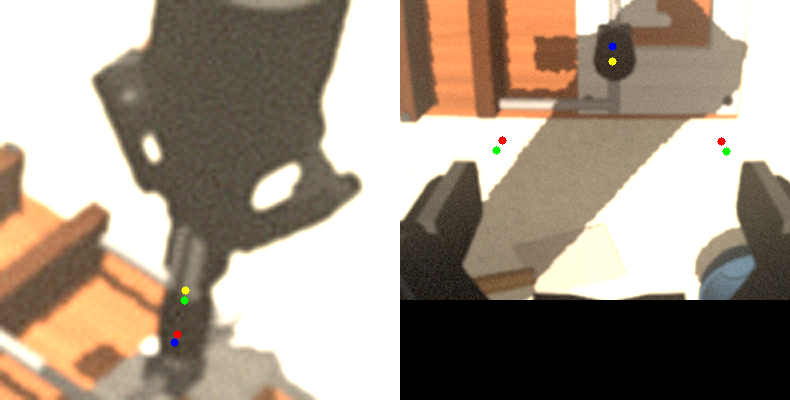

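```bash
python3 - <<'E'
from h import *
from scipy.optimize import least_squares
w=load("wrist1"); Rt=np.array([[.107,.994,0],[.994,-.107,0],[0,0,-1.]]); T=np.array([.5255,.2144,.1838])
for zz in (.16,.175,.19,.20,.21,.22):
    p=[cast(w,u,260,zz,True) for u in(233.3,406.7)]
    L=[Rt.T@(q-T) for q in p]; print(zz,np.round(np.linalg.norm(p[0]-p[1]),4),[l.round(4) for l in L])
# scene3: visible light finger end about crop (187,292)/4 -> on plane through tool axis: z from ray nearest to axis
s=load("scene3"); e=np.array(s["eye"])
for cy in(280,292):
    for z in(.08,.09,.1,.11): print(cy,z,cast(s,380+187/4,60+cy/4,z).round(4))
E
```

```text
0.16 0.114 [array([-0.0195, -0.0577,  0.0238]), array([-0.019 ,  0.0563,  0.0238])]
0.175 0.1042 [array([-0.0112, -0.0527,  0.0088]), array([-0.0107,  0.0514,  0.0088])]
0.19 0.0944 [array([-0.0029, -0.0478, -0.0062]), array([-0.0025,  0.0466, -0.0062])]
0.2 0.0879 [array([ 0.0027, -0.0445, -0.0162]), array([ 0.003 ,  0.0434, -0.0162])]
0.21 0.0814 [array([ 0.0082, -0.0412, -0.0262]), array([ 0.0085,  0.0401, -0.0262])]
0.22 0.0748 [array([ 0.0137, -0.0379, -0.0362]), array([ 0.0141,  0.0369, -0.0362])]
280 0.08 [0.5199 0.2377 0.08  ]
280 0.09 [0.5241 0.228  0.09  ]
280 0.1 [0.5282 0.2184 0.1   ]
280 0.11 [0.5323 0.2088 0.11  ]
292 0.08 [0.524 0.231 0.08 ]
292 0.09 [0.5281 0.2215 0.09  ]
292 0.1 [0.5321 0.212  0.1   ]
292 0.11 [0.5362 0.2025 0.11  ]
```

The real fingertips stand about 30 mm farther back than `tip_reach` says: the shut tips are at z≈0.092, just over the knob. So I'll open, go 28 mm lower and close again.

Emit:
jog_arm([
  [0,0,0.005,0,0,0,1],
  [0,0,0,0,0,0,1],
  [0,0,0,0,0,0,1],
  [0,0,0,0,0,0,1],
  [0,0,-0.015,0,0,0,1],
  [0,0,-0.012,0,0,0,1],
  [0,0,-0.006,0,0,0,1],
  [0,0,0,0,0,0,0.6],
], newtons=50)

```text
t: 5.1
eef_pos: [0.5264, 0.2214, 0.0544]
tool_rot: [-0.001, 0.744, 0.668, -0.001]
contact_force: [0.0, 0.2, -0.0]
gripper_width: 0.857
grasp_force: 0.0
```

Emit:
jog_arm([
  [0,0,0,0,0,0,0],
  [0,0,0,0,0,0,0],
  [0,0,0,0,0,0,0],
  [0,0,0,0,0,0,0],
  [0,0,0,0,0,0,0],
], newtons=50)

```text
t: 5.6
eef_pos: [0.5277, 0.2222, 0.0567]
tool_rot: [0.0, 0.744, 0.668, 0.0]
contact_force: [-2.0, -0.5, 5.7]
gripper_width: 0.259
grasp_force: 48.8
```

Gripped (49 N, about 22 mm). Now pulling along the holder's +x.

Emit:
jog_arm([
  [0.006,-0.0006,0,0,0,0,0],
  [0.006,-0.0006,0,0,0,0,0],
  [0.006,-0.0006,0,0,0,0,0],
  [0.006,-0.0007,0,0,0,0,0],
  [0.006,-0.0007,0,0,0,0,0],
  [0.006,-0.0007,0,0,0,0,0],
  [0.006,-0.0007,0,0,0,0,0],
  [0.006,-0.0007,0,0,0,0,0],
  [0.004,-0.0004,0,0,0,0,0],
  [0,0,0,0,0,0,0],
], newtons=60)

```text
t: 6.6
eef_pos: [0.5768, 0.2176, 0.0567]
tool_rot: [-0.001, 0.743, 0.669, -0.002]
contact_force: [-10.8, 0.4, 13.3]
gripper_width: 0.255
grasp_force: 59.4
```

Emit:
jog_arm([
  [0.003,-0.0003,0.002,0,0,0,0],
  [0.001,0,0,0,0,0,0],
  [0,0,0,0,0,0,0],
])

```text
t: 6.9
eef_pos: [0.5786, 0.2165, 0.0568]
tool_rot: [-0.002, 0.743, 0.669, -0.004]
contact_force: [-10.9, 0.5, 3.0]
gripper_width: 0.261
grasp_force: 59.8
```

Emit:
jog_arm([
  [0.0004,0.004,0,0,0,0,0],
  [0.0004,0.004,0,0,0,0,0],
  [0.0004,0.004,0,0,0,0,0],
  [0.0004,0.004,0,0,0,0,0],
  [0.0004,0.004,0,0,0,0,0],
  [0.0004,0.004,0,0,0,0,0],
  [0.0004,0.004,0,0,0,0,0],
  [0,0,0,0,0,0,0],
])

```text
t: 7.7
eef_pos: [0.5812, 0.245, 0.0568]
tool_rot: [-0.002, 0.743, 0.669, -0.003]
contact_force: [-11.2, -0.3, 3.5]
gripper_width: 0.26
grasp_force: 59.8
```

Emit:
jog_arm([
  [-0.004,0.0004,0,0,0,0,0],
  [-0.004,0.0004,0,0,0,0,0],
  [-0.004,0.0004,0,0,0,0,0],
  [-0.003,0.0003,0,0,0,0,0],
  [-0.002,0.0002,0,0,0,0,0],
  [0,0,0,0,0,0,0],
])

```text
t: 8.3
eef_pos: [0.5646, 0.2458, 0.0568]
tool_rot: [-0.002, 0.743, 0.669, -0.003]
contact_force: [-9.6, -0.2, 2.4]
gripper_width: 0.259
grasp_force: 59.7
```

Emit:
jog_arm([
  [-0.001,0,0,0,0,0,0.35],
  [0,0,0,0,0,0,0.45],
  [0,0,0,0,0,0,0.7],
  [0,0,0,0,0,0,1],
  [0,0,0,0,0,0,1],
  [0,0,0,0,0,0,1],
])

```text
t: 8.9
eef_pos: [0.5685, 0.2456, 0.0582]
tool_rot: [0.0, 0.744, 0.668, 0.0]
contact_force: [0.5, 0.9, -0.3]
gripper_width: 0.998
grasp_force: 0.0
```

Emit:
jog_arm([
  [0,0,0.02,0,0,0,1],
  [0,0,0.04,0,0,0,1],
  [0,0,0.04,0,0,0,1],
  [0,0,0.04,0,0,0,1],
  [0,0,0.02,0,0,0,1],
  [0,0,0,0,0,0,1],
])

```text
t: 9.5
eef_pos: [0.5701, 0.2469, 0.2221]
tool_rot: [0.001, 0.744, 0.668, 0.003]
contact_force: [1.3, 0.4, -0.4]
gripper_width: 0.999
grasp_force: 0.0
```

```bash
python3 - <<'E'
from h import *
c=snap("wrist","wrist5.png"); s=snap("scene","scene5.png"); o=bot.get_obs(); print(o["eef_pos"],o["gripper_width"],o["contact_force"])
f=lambda i,x0,y0,x1,y1:cv2.convertScaleAbs(cv2.resize(i["img"][y0:y1,x0:x1,::-1],(395,395),interpolation=cv2.INTER_CUBIC),alpha=2)
cv2.imwrite('pics/fin.png',np.hstack([f(c,170,100,430,360),f(s,330,50,490,210)]))
E
```

```text
[0.56827372 0.24541942 0.21805709] 1.0024419114071026 [ 0.61993903  0.18945568 -0.51114968]
```

View pics/fin.png

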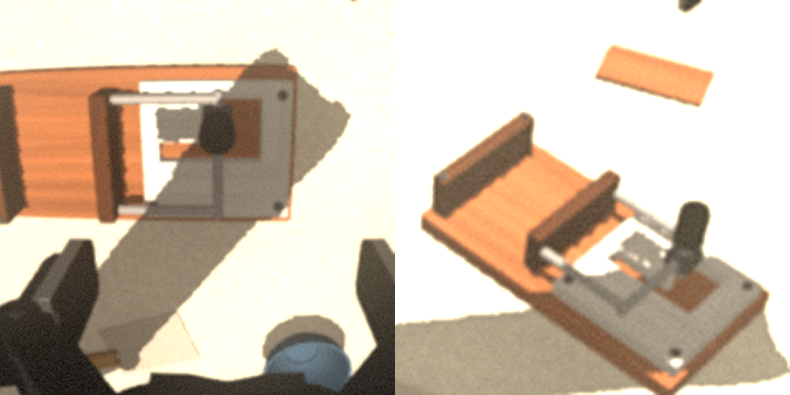

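The knob stands in the notch on the +y side with the jaw open. Its top disc is at about crop (217,138). I'll check that numerically.

```bash
python3 - <<'E'
from h import *
c=load("wrist5"); p=cast(c,170+217*260/395,100+138*260/395,.09,True)
d=(p-[.527,.222,.09])[:2]; a=np.radians(-6.1)
print(p,30e-3+d@[np.cos(a),np.sin(a)], d@[-np.sin(a),np.cos(a)])
E
```

```text
[0.56476773 0.24541777 0.09      ] 0.0650654235270548 0.027298529864703477
```

```bash
python3 -c "
from h import *
print(bot.hand_in())"
```

```text
the job is handed in; nothing more can be done
None
```

The empty holder is set open: its knob rests in the holding notch by itself at about x 65 mm, y 27 mm in the holder's frame. The tower and its holder were not touched, and the job is handed in at about 10 s; hand-in gave no verdict.

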